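# Snap the lid onto the stoneware bottle and lift the bottle by it

## Task

Close the narrow-necked stoneware bottle on the chopping board: set the small wooden lid upright on its neck, press it straight down until you feel it snap over the bead, and keep pressing just as firmly for a moment after the snap so that it is fully home. Then, holding the lid only, lift the bottle by it straight up, clear of the board by about five centimetres, to show that the lid holds, and finish like that, with the closed bottle hanging still and upright from the lid in your grip. Do not knock the bottle over, and leave the wide jar and its wide lid where they are.

Things in the scene. Friction and masses are not known exactly. Their poses are not given: they have to be found in the camera images.
- bottle: narrow-necked white stoneware bottle, loose, about 0.45 kg, standing open on the chopping board. Round body 76 mm across with straight sides to 66 mm up, then a shoulder running in to a neck 29 mm across (from 103 mm up); 128 mm high in all. Origin: centre of the underside; z is its axis, up.
- rim (a point): centre of the bottle's rim, 128 mm above its origin. From the rim (25.6 mm across) the neck widens as a cone to a bead 35.6 mm across 8 mm lower, then narrows again to 29 mm within 4 mm.
- small_lid: small beech lid of the bottle, loose, about 70 g, lying hollow side down on the worktop right of the board; it and the wide lid may have changed places. Skirt 50 mm across, 22 mm high, flat on top, with a knob on it. Hollow 43.6 mm across, 16 mm deep; in it six sprung snap fingers leave a 31 mm circle 4.4 mm above the lower edge. Origin: centre of the underside; z up.
- knob (a point): centre of the small lid's knob, 37 mm above the lid's origin. The knob is round, 25 mm across at 22 to 35 mm above the lid's origin and 28 mm across from 35 to 47 mm; the lid's top is at 48 mm. Any rotation of the lid will do.
- seat (a point): where the small lid's origin comes when the lid is fully home: on the bottle's axis, 112 mm above the bottle's origin. Set on the neck unpressed, the lid rests 8 mm higher. Pushed down it resists with up to 8 to 12 N, then snaps over the bead, the force drops, and it stops hard on the rim. Snapped on, it carries the bottle with ease.
- wide_jar: white stoneware jar of the same set, loose, standing open on the board beside the bottle (left or right of it): 92 mm across, 91 mm high, rim 63 mm across. Origin: centre of the underside. A bystander.
- wide_lid: beech lid of the wide jar, loose, on the worktop: like the small lid but 86 mm across, 48 mm high, with a knob 34 mm across. Origin: centre of the underside. A bystander.
- board: wooden chopping board, fixed, 220 mm (x) by 340 mm (y) by 22 mm high; bottle and jar stand on its top. Origin: centre of the underside.
Things that resemble listed ones, but are neither listed nor needed, are in the scene too. Leave any red look-alike of the small_lid alone.

How it is judged (in metres and radians):
On the way:
1. the small lid is fully home on the bottle and still pressed: the bottle is pushed on the board with at least 10 N (its weight is 4 to 6 N) (z of small_lid in the frame of bottle between 0.108 and 0.114 m and angle between the z axis of small_lid and the z axis of bottle, either way round below 0.12 rad and horizontal distance between small_lid and bottle below 0.012 m and contact force between bottle and board above 10 N), for 0.3 s.
At the end, for the whole second after the job is handed in: Bottle upright (within 0.2 rad) and still, 25 to 178 mm clear of the board, hanging only from the small lid, which is fully home (within 2.5 mm) and held in the fingers; the hand does not touch the bottle. Wide jar and wide lid within 30 mm of where they stood (z of bottle in the frame of board between 0.047 and 0.2 m and angle between bottle's own z axis and vertical below 0.2 rad and linear speed of bottle below 0.05 m/s and z of small_lid in the frame of bottle between 0.108 and 0.1145 m and angle between the z axis of small_lid and the z axis of bottle, either way round below 0.15 rad and contact force between the fingers and small_lid above 1 N and contact force between each of the arm, the fingers and bottle below 0.5 N and contact force between bottle and board below 0.1 N and contact force between bottle and wide_jar below 0.1 N and distance of each of wide_jar, wide_lid from where it was at the start of the episode below 0.03 m); the arm keeps its last pose, push and grip.
It fails at once if the bottle is tipped over (angle between bottle's own z axis and vertical above 0.6 rad).
It fails at once if the wide jar is shoved or tipped (distance of wide_jar from where it was at the start of the episode above 0.05 m or angle between wide_jar's own z axis and vertical above 0.5 rad).
It fails at once if the wide lid is taken or shoved away (distance of wide_lid from where it was at the start of the episode above 0.05 m).
It also fails if it takes over 64 s, if anything falls off the work surface, if the arm or the gripper's body presses on something with over 40 N, if the wrist force passes 120 N, or if a joint passes its speed limit or range.

## Robot

A 6-joint arm with a two-finger parallel gripper is mounted at the origin on the work surface; the furniture and walls round the work are solid. World frame = base frame: x ahead of the robot, y to its left, z up, the work surface at z = 0. Lengths are in mm, angles in rad, forces in N, time in s.
With the tool pointing down it reaches from about 275 to 825 mm from the base axis. Payload 5.2 kg.
Tool frame: the origin (TCP) lies at the very end of the fingers, on their centre line; the grasp point (between the pads) lies 19 mm behind it; z points along the fingers, y is the direction in which the jaws open and shut (so a half turn about z gives the same grasp; the last joint's range is limited). The gripper opens to 93 mm and grips with 3 to 60 N. Pads are 15 mm wide; open, the fingers measure 128 mm over their backs; the gripper's body (75 mm by 188 mm) begins 65 mm behind the grasp point.
Start: joints at [-1.453, 0.259, 1.535, -0, 1.348, -0.203], TCP at [173.45, -521.939, 218.653] pointing down, gripper open.
Joint ranges: [-3.14, 3.14], [-0.91, 2.08], [0.19, 2.58], [-1.22, 4.36], [0.22, 2.71], [-3.12, 3.12]. Speed limits (rad/s): [2.57, 2.57, 3.14, 3.14, 3.14, 3.14].

## Interface

Orientations are given as [roll, pitch, yaw] about the fixed x, y, z axes, in that order (R = Rz(yaw) Ry(pitch) Rx(roll)).
In Python, from bench import robot gives the robot as it stands. The module is installed in compiled form; this text tells all that it offers. Calls block until the motion is done:
- robot.move_ptp(position, orientation): joint-space move of the TCP to a pose.
- robot.move_linear(position, ori=None, speed=150, f_stop=None): straight line of the TCP; ori=None keeps the orientation; speed is the mean speed in mm/s. With f_stop (N) it stops when the force on the tool has changed by that much, and returns True; else False.
- robot.move_j(angles): joint-space move.
- robot.move_gripper(opening): opening from 0.0 (shut) to 1.0 (fully open); the grip force is fixed at half the most; returns when the fingers have stopped.
- robot.sleep(seconds).
- robot.inverse_kinematics(position, orientation): joint angles nearest the present ones, or None.
- robot.get_image(name): name is "scene" or "side" or "wrist"; returns a dict with "img" (400x640x3 uint8, blue, green, red), "fovy" (degrees; the focal length in pixels is half the picture's height over the tangent of half this angle, whatever the lens; pixels are square), "cx", "cy" (the principal point, pixels), "eye" and "orientation" of the camera in the world. Camera axes: x right, y down, z forward; pixel columns grow to the right and rows downward; lengths in mm; the calibration is good to about 2 mm. A picture is of the moment at which its call begins. There is no depth.
A pose or a line that the arm cannot do raises robot.MotionError and nothing moves.
- robot.hand_in(): hands the job in, once; it reports no verdict.
Readings, each from a call of its own:
- robot.current_t(): time.
- robot.current_qpos(): joint angles.
- robot.current_joint_vel(): joint speeds.
- robot.current_joint_efforts(): joint torques, N m.
- robot.current_tcp_pos(): TCP position.
- robot.current_eef_rot(): TCP orientation.
- robot.current_contact_force(): force on the tool from outside, world axes, zero at the start.
- robot.current_ft_torque(): the same for the moment, N m.
- robot.current_gripper_width(): opening from 0.0 (shut) to 1.0 (fully open).
Only numpy, scipy, OpenCV 4.12 (cv2) and the standard library are available. Lean on these libraries where they do the work, as an engineer would, in place of code of your own. Each camera call takes 0.05 s, during which the arm holds its last target.

## Working session

There is one attempt and no reset: what is moved stays moved. The work goes in short steps, each a Python script; the robot and the scene stay as the last script left them, time stands still between calls to the robot, and variables do not carry over. Pictures are saved under pics/ and viewed, and the job is handed in when it is done.

```bash
mkdir -p pics; ls; python3 - <<'E'
from bench import robot
import cv2
for n in ["scene","side","wrist"]:
    d=robot.get_image(n); cv2.imwrite(f"pics/{n}0.png",d["img"]); print(n,d["fovy"],d["cx"],d["cy"],d["eye"],d["orientation"])
print(robot.current_t(),robot.current_eef_rot(),robot.current_gripper_width())
E
```

```text
pics
scene 48.47640666137967 323.1261881884573 202.90810970520891 [ 361.34160641 -849.52079529 1140.88251174] [-2.48348776  0.01138242  0.01311382]
side 46.34205583823241 324.9532554724827 200.1486527566246 [ 108.53755747 -961.37948711  591.86880512] [-2.03674655  0.01381575 -0.25598064]
wrist 71.36668893185498 317.7236190715806 197.8595541490336 [ 237.6979965  -500.98960012  384.88257753] [ 2.89055269e+00  1.04022465e-03 -1.25011638e+00]
0.15 [-3.14020180e+00 -2.52684521e-04  3.20822010e-01] 0.9988853927442065
```

View pics/scene0.png

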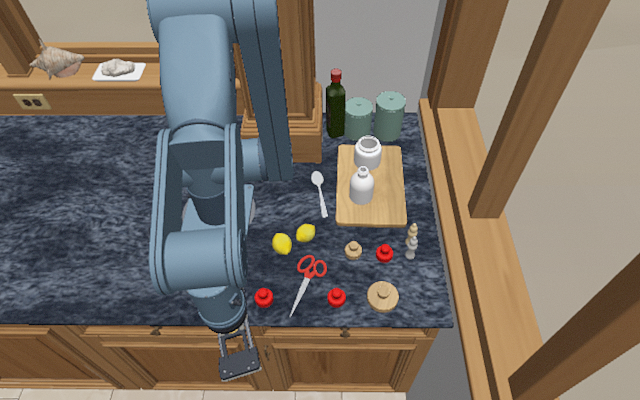

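View pics/side0.png

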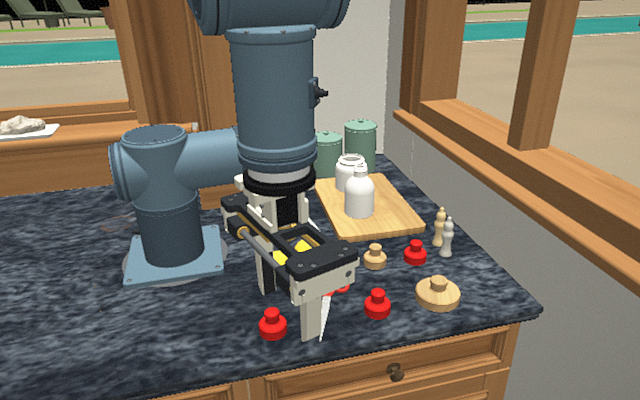

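View pics/wrist0.png

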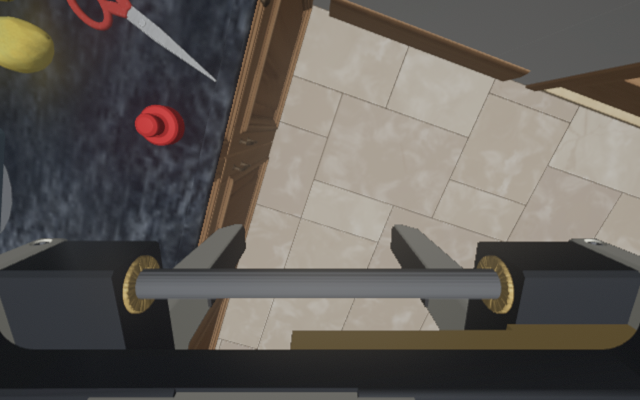

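Small-lid candidates in the scene view are the beech lid at (353,250), the larger beech lid at (383,296), and red ones at (385,253), (337,297) and (264,297). The smaller beech one should be small_lid; I'll crop it and measure.

```bash
cat > h.py <<'E'
import numpy as np, cv2
from scipy.spatial.transform import Rotation as R
def K(d):
    f=200/np.tan(np.radians(d["fovy"])/2); return f,d["cx"],d["cy"]
def Rm(d): return R.from_euler('xyz',d["orientation"]).as_matrix()
def ray(d,u,v):
    f,cx,cy=K(d); r=Rm(d)@np.array([(u-cx)/f,(v-cy)/f,1]); return np.array(d["eye"]),r/np.linalg.norm(r)
def onz(d,u,v,z):
    e,r=ray(d,u,v); return e+r*(z-e[2])/r[2]
def proj(d,p):
    f,cx,cy=K(d); c=Rm(d).T@(np.array(p)-d["eye"]); return np.array([cx+f*c[0]/c[2],cy+f*c[1]/c[2]])
def tri(obs):
    A=np.zeros((3,3));b=np.zeros(3)
    for d,u,v in obs:
        e,r=ray(d,u,v);M=np.eye(3)-np.outer(r,r);A+=M;b+=M@e
    p=np.linalg.solve(A,b); return p,[np.linalg.norm((np.eye(3)-np.outer(r,r))@(p-e)) for e,r in [ray(*o) for o in obs]]
E
python3 - <<'E'
from h import *
from bench import robot
s=robot.get_image("scene"); d=robot.get_image("side")
a=cv2.resize(s["img"][120:320,240:440],(600,600),interpolation=cv2.INTER_CUBIC); cv2.imwrite("pics/scrop.png",a)
a=cv2.resize(d["img"][140:320,300:480],(600,600),interpolation=cv2.INTER_CUBIC); cv2.imwrite("pics/dcrop.png",a)
for n,i,p,z in [("lid top scene",s,(353,245),48),("lid top side",d,(376,249),48),("wide top scene",s,(383,292),48),("rim scene",s,(363,171),150),("rim side",d,(360,173),150),("jar rim",s,(369,143),113)]:
    print(n,onz(i,*p,z).round(1))
E
```

```text
lid top scene [ 426.3 -158.5   48. ]
lid top side [ 421.1 -168.7   48. ]
wide top scene [ 502.7 -306.8   48. ]
rim scene [457.3  37.1 150. ]
rim side [441.4   5.8 150. ]
jar rim [485.5 192.4 113. ]
```

View pics/scrop.png

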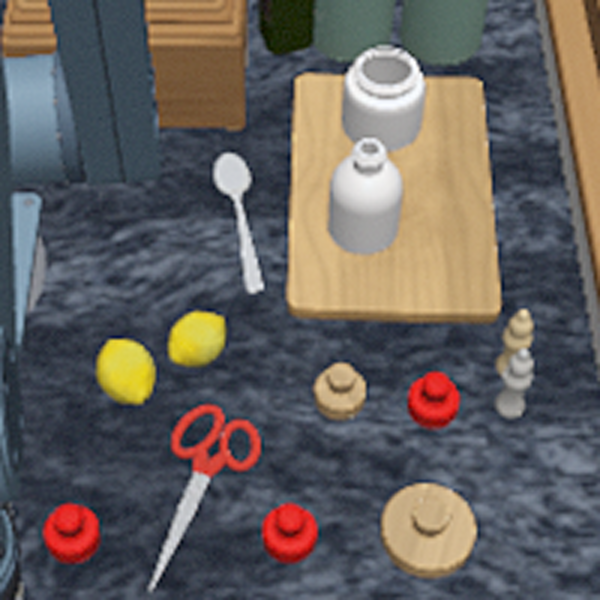

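View pics/dcrop.png

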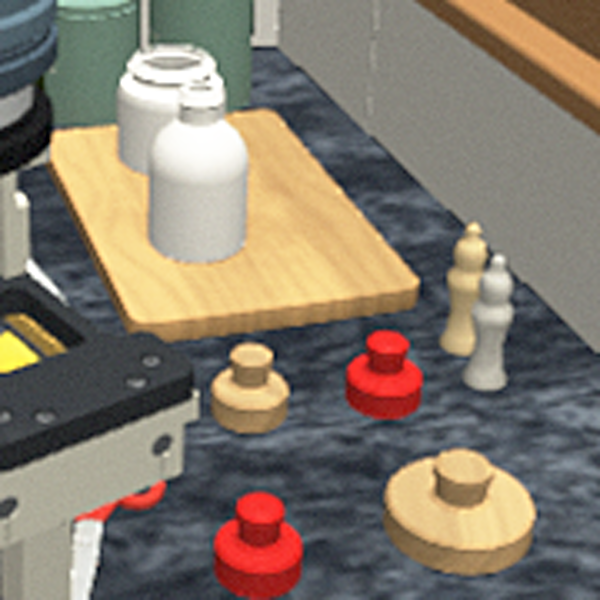

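The crop confirms it: the beech lid at scene (353,250), side (376,257) is about 17 px across against 31 px for the wide lid, and is not red. The bottle is the narrow-necked one, with its rim at about (363,169). Next I look with the wrist camera over each.

```bash
python3 - <<'E'
from h import *
from bench import robot
s=robot.get_image("scene"); d=robot.get_image("side")
print(tri([(s,363.3,169),(d,360.8,167)]))
print(tri([(s,354,244),(d,375.3,245.5)]))
print(tri([(s,368.5,143),(d,351,160)]))
for yaw in (0,np.pi):
    print(yaw,robot.inverse_kinematics([400,-165,250],[np.pi,0,yaw]),robot.inverse_kinematics([450,30,350],[np.pi,0,yaw]))
robot.move_ptp([395,-165,230],[np.pi,0,0])
w=robot.get_image("wrist"); cv2.imwrite("pics/w1.png",w["img"]); print(w["eye"],w["orientation"])
print(robot.current_t(),robot.current_tcp_pos())
E
```

```text
(array([458.5624705 ,  49.26757394, 145.76400727]), [np.float64(0.49971688983014007), np.float64(0.49971688982998813)])
(array([ 427.98423841, -151.32958697,   44.25789554]), [np.float64(1.957541406535345), np.float64(1.9575414065354795)])
(array([484.08926961, 205.52765591, 101.12110913]), [np.float64(1.506737554202518), np.float64(1.506737554202364)])
0 [-6.50189502e-01  2.10638911e-02  1.73868263e+00 -4.44089210e-16
  1.38184613e+00  9.20606825e-01] [-1.81649747e-01  1.65244637e-02  1.50504552e+00 -4.44089210e-16
  1.62002267e+00  1.38914658e+00]
3.141592653589793 [-0.6501895   0.02106389  1.73868263  0.          1.38184613 -2.22098583] [-0.18164975  0.01652446  1.50504552  0.          1.62002267 -1.75244607]
[ 462.80193333 -166.54620176  397.00999587] [ 2.89054324e+00 -1.18492309e-03 -1.57134294e+00]
1.95 [ 395.00745139 -165.88444351  230.0014993 ]
```

View pics/w1.png

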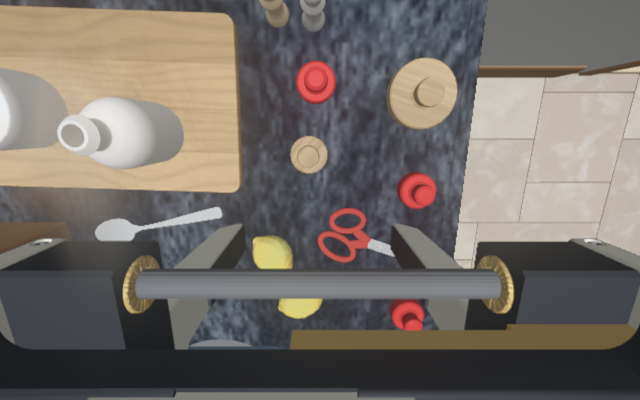

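```bash
python3 - <<'E'
from h import *
from bench import robot
w=robot.get_image("wrist"); img=w["img"]
hsv=cv2.cvtColor(img,cv2.COLOR_BGR2HSV)
m=cv2.inRange(hsv,(8,50,110),(28,200,255)); m[:,:250]=0; m[:,360:]=0; m[200:]=0
c=max(cv2.findContours(m,cv2.RETR_EXTERNAL,cv2.CHAIN_APPROX_NONE)[0],key=cv2.contourArea)
el=cv2.fitEllipse(c); print(el,cv2.minEnclosingCircle(c))
p=onz(w,*el[0],22); p2=onz(w,el[0][0]+el[1][0]/2,el[0][1],22); print("skirt",p,np.linalg.norm(p2-p)*2)
print("rim wrist",onz(w,73,133,150))
a=cv2.resize(img[110:200,260:360],None,fx=6,fy=6,interpolation=cv2.INTER_CUBIC); cv2.imwrite("pics/w1a.png",a)
a=cv2.resize(img[80:190,30:200],None,fx=4.5,fy=4.5,interpolation=cv2.INTER_CUBIC); cv2.imwrite("pics/w1b.png",a)
E
```

```text
((308.457275390625, 154.3142547607422), (36.8560676574707, 37.21010971069336), 160.67483520507812) ((308.390869140625, 154.34518432617188), 18.960596084594727)
skirt [ 426.64898733 -154.71636709   22.        ] 49.249521074914064
rim wrist [457.47234554  44.19971514 150.        ]
```

View pics/w1a.png

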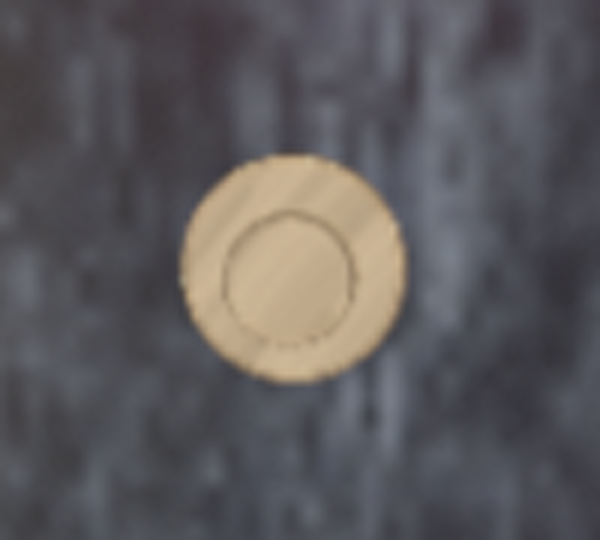

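View pics/w1b.png

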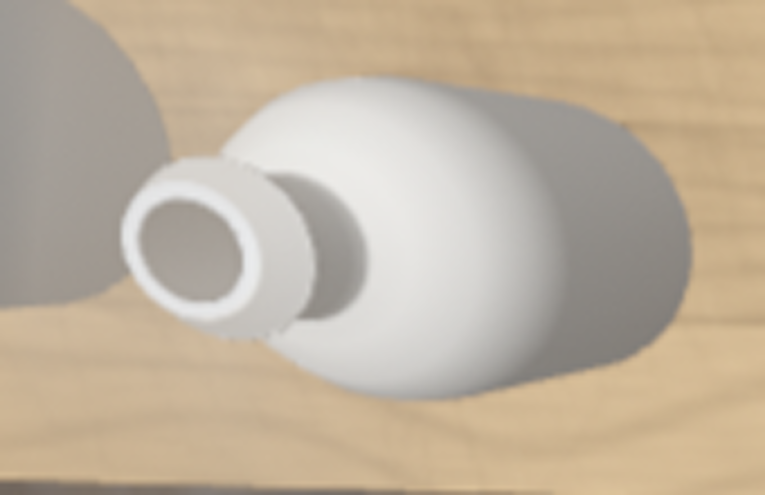

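The lid's skirt measures 49.2 mm (50 expected) and its knob top is at wrist (308,156). Now the same view over the bottle, before grasping.

```bash
python3 - <<'E'
from h import *
from bench import robot
w=robot.get_image("wrist"); print("knob top",onz(w,308.2,156.5,48))
robot.move_ptp([415,45,300],[np.pi,0,0])
w=robot.get_image("wrist"); img=w["img"]; cv2.imwrite("pics/w2.png",img)
u,v=proj(w,[458,46,150]); print(u,v)
x0,y0=int(u)-60,max(0,int(v)-60); print(x0,y0)
cv2.imwrite("pics/w2a.png",cv2.resize(img[y0:y0+120,x0:x0+120],None,fx=5,fy=5,interpolation=cv2.INTER_CUBIC))
import pickle; pickle.dump(w,open("w2.pkl","wb"))
E
```

```text
knob top [ 426.39429154 -155.21598647   48.        ]
315.1280522735133 149.0900323900246
255 89
```

View pics/w2a.png

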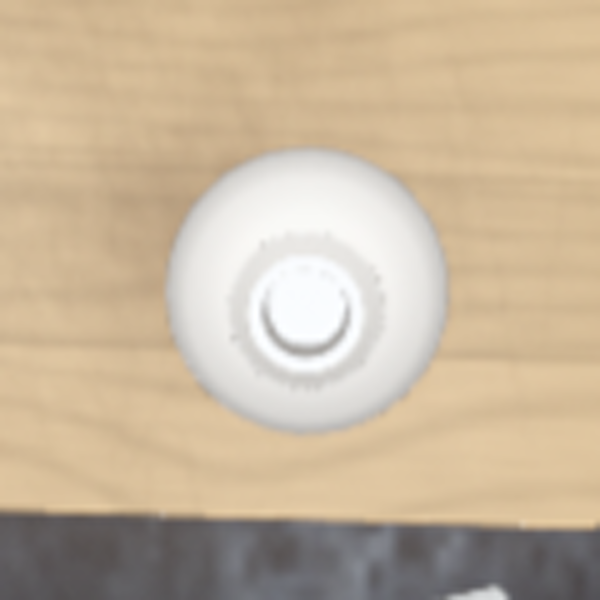

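View pics/w2.png

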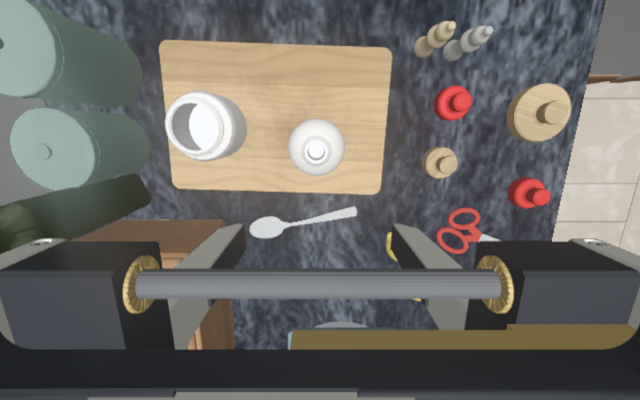

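```bash
python3 - <<'E'
from h import *
import pickle
w=pickle.load(open("w2.pkl","rb"))
p=onz(w,316.4,151.5,150); q=onz(w,316.4+11.8,151.5,150); print("rim",p,2*np.linalg.norm(p-q))
p=onz(w,316.4,147.2,80); q=onz(w,316.4+28.1,147.2,80); print("body",p,2*np.linalg.norm(p-q))
from bench import robot
L=[426.5,-155]
robot.move_ptp([*L,130],[np.pi,0,0])
print("hit",robot.move_linear([*L,25.5],speed=80,f_stop=5))
print(robot.current_tcp_pos())
for n in ("side","wrist"): cv2.imwrite(f"pics/g_{n}.png",robot.get_image(n)["img"])
E
```

```text
rim [455.32069784  44.57561271 150.        ] 26.55270487853073
body [455.05525551  44.80357593  80.        ] 76.93171061766333
hit False
[ 426.84144042 -155.23413802   25.9188289 ]
```

View pics/g_side.png

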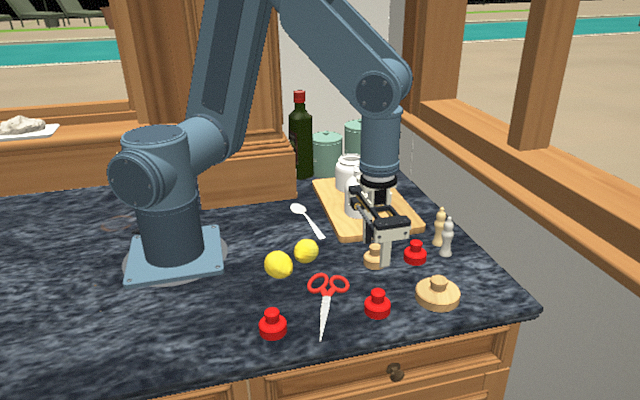

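View pics/g_wrist.png

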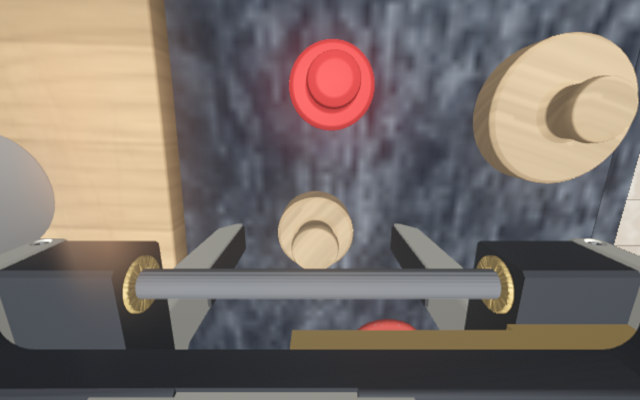

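The bottle's rim and body centres agree at (455.2, 44.7), and the diameters come out at 26.6 and 76.9 mm. The knob, at wrist (315,244), sits between the fingers. I grip and lift it.

```bash
python3 - <<'E'
from h import *
from bench import robot
w=robot.get_image("wrist"); print("knob",onz(w,315.5,244,48),robot.current_tcp_pos())
robot.move_gripper(0.0)
print("w",robot.current_gripper_width()*93,robot.current_contact_force(),robot.current_tcp_pos())
robot.move_linear([426.8,-155.2,110],speed=100)
robot.sleep(.3)
print("w",robot.current_gripper_width()*93,robot.current_contact_force(),robot.current_tcp_pos(),robot.current_t())
w=robot.get_image("wrist");img=w["img"];cv2.imwrite("pics/h_w.png",cv2.resize(img[180:300,240:400],None,fx=5,fy=5,interpolation=cv2.INTER_CUBIC))
s=robot.get_image("side");u,v=proj(s,[427,-155,110]).astype(int);cv2.imwrite("pics/h_s.png",cv2.resize(s["img"][v-50:v+50,u-60:u+60],None,fx=6,fy=6,interpolation=cv2.INTER_CUBIC))
E
```

```text
knob [ 430.68459948 -154.91393504   48.        ] [ 426.77580161 -155.17652536   25.90091721]
w 27.2905494110232 [-0.17131794 -0.01570869 -0.47608044] [ 426.46775058 -154.97185741   25.48349235]
w 27.03223893383393 [-0.86587157 -0.2194863  -0.47051337] [ 426.58092412 -155.06630484  109.57606992] 7.9583
```

View pics/h_w.png

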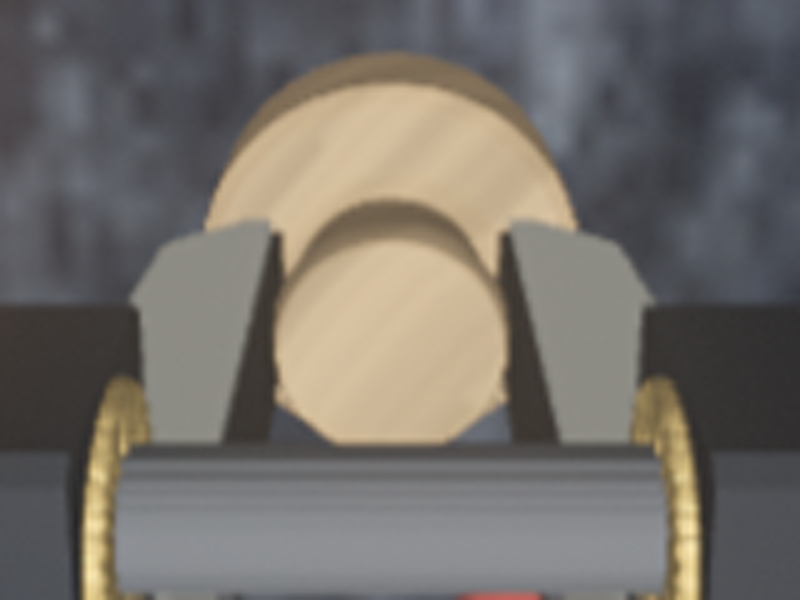

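View pics/h_s.png

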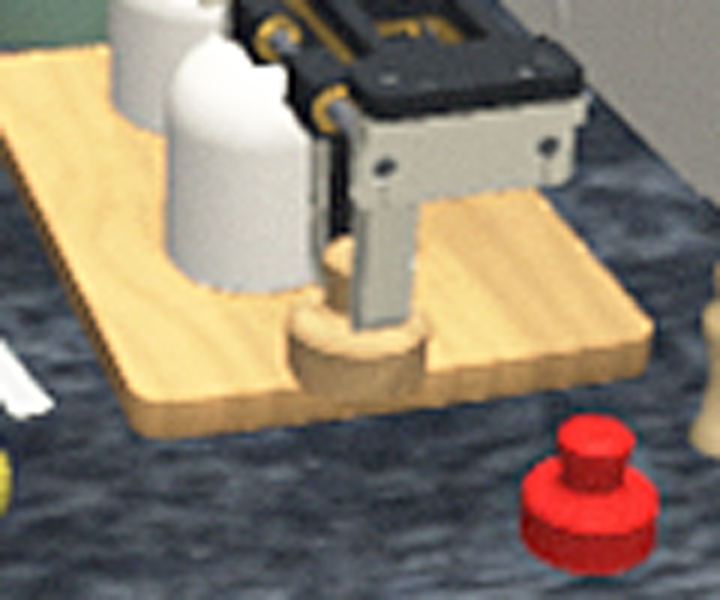

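```bash
python3 - <<'E'
from h import *
from bench import robot
w=robot.get_image("wrist"); t=robot.current_tcp_pos()
print("knob in hand",onz(w,318.4,250.2,t[2]+22.5),t)
robot.move_linear([426.8,-155.2,215],speed=150)
robot.move_ptp([455.3,44.7,215],[np.pi,0,0])
robot.sleep(.3)
print(robot.current_tcp_pos(),robot.current_eef_rot(),robot.current_contact_force(),robot.current_t())
robot.move_linear([455.3,44.7,187],speed=60,f_stop=4)
print(robot.current_tcp_pos())
for n in ("side","scene"):
    s=robot.get_image(n);u,v=proj(s,[455,45,150]).astype(int);cv2.imwrite(f"pics/p_{n}.png",cv2.resize(s["img"][v-50:v+50,u-60:u+60],None,fx=6,fy=6,interpolation=cv2.INTER_CUBIC)); print(u-60,v-50)
w=robot.get_image("wrist");cv2.imwrite("pics/p_w.png",w["img"])
E
```

```text
knob in hand [ 427.05511243 -156.48150773  132.34875752] [ 426.7595872  -155.18174081  109.84875752]
[455.45372325  43.57358779 214.96997577] [ 3.14143218e+00  3.42231666e-05 -2.04316076e-03] [ 0.25661188  0.54756213 -0.39577837] 10.0833
[455.20589666  44.79908804 186.77151012]
300 116
302 119
```

View pics/p_side.png

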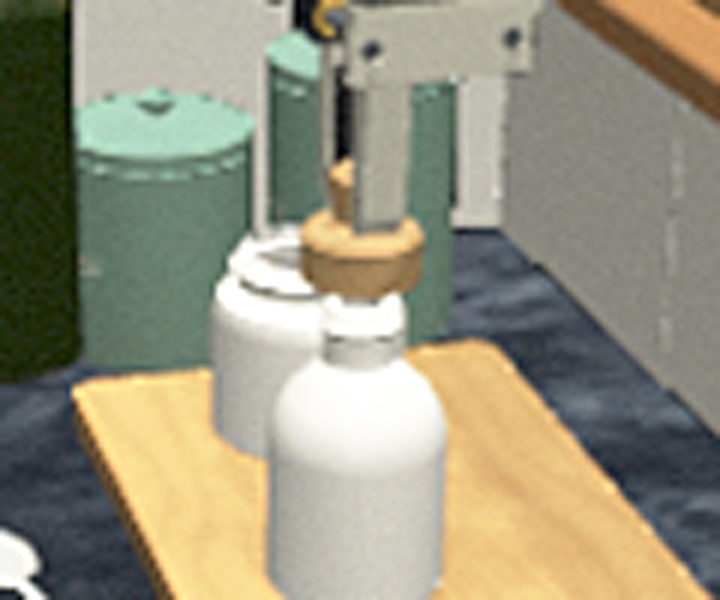

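View pics/p_scene.png

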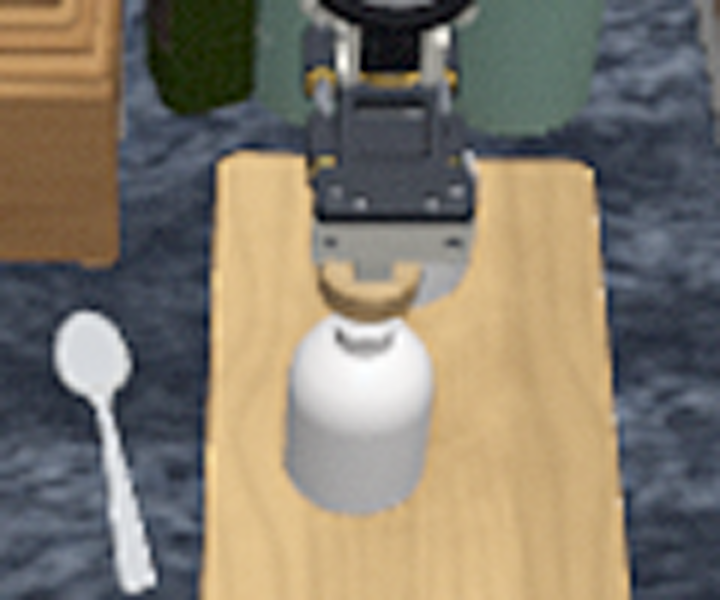

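View pics/p_w.png

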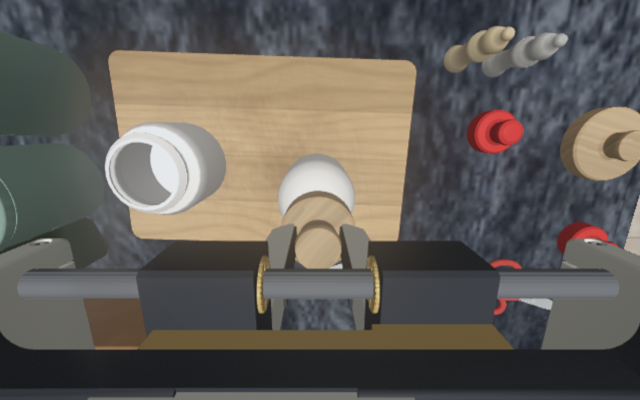

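Side view: lid skirt centred at crop column 363, neck at 364. I'll compare the scene-view columns (lid 369, body 359) with the projected bottle axis.

```bash
python3 - <<'E'
from h import *
from bench import robot
for n,o in (("side",(300,116)),("scene",(302,119))):
    s=robot.get_image(n)
    for z in (55,80,141,150,172,183): print(n,z,((proj(s,[455.2,44.7,z])-o)*6).round(0), ((proj(s,[457.2,44.7,z])-o)*6).round(0)[0])
E
```

```text
side 55 [357. 509.] 362.0
side 80 [359. 456.] 363.0
side 141 [361. 322.] 366.0
side 150 [362. 302.] 367.0
side 172 [363. 252.] 368.0
side 183 [364. 226.] 368.0
scene 55 [351. 422.] 354.0
scene 80 [353. 391.] 357.0
scene 141 [360. 313.] 364.0
scene 150 [361. 301.] 365.0
scene 172 [364. 271.] 368.0
scene 183 [365. 255.] 369.0
```

Both views agree that lid and bottle axis align within about 1 mm (the scene view shifts both by the same +1 to +2 mm). Lower to first contact.

```bash
python3 - <<'E'
from h import *
from bench import robot
print(robot.current_contact_force())
print(robot.move_linear([455.6,44.8,163],speed=15,f_stop=3))
print(robot.current_tcp_pos(),robot.current_contact_force(),robot.current_ft_torque(),robot.current_t())
for n in ("side","scene"):
    s=robot.get_image(n);u,v=proj(s,[455,45,150]).astype(int);cv2.imwrite(f"pics/q_{n}.png",cv2.resize(s["img"][v-50:v+50,u-60:u+60],None,fx=6,fy=6,interpolation=cv2.INTER_CUBIC))
E
```

```text
[-0.75973315  0.07814189 -0.41743523]
True
[455.34193131  45.5223929  166.90040485] [0.03818009 2.84286582 1.58366121] [ 0.43002116 -0.09600578 -0.01167764] 12.1417
```

View pics/q_side.png

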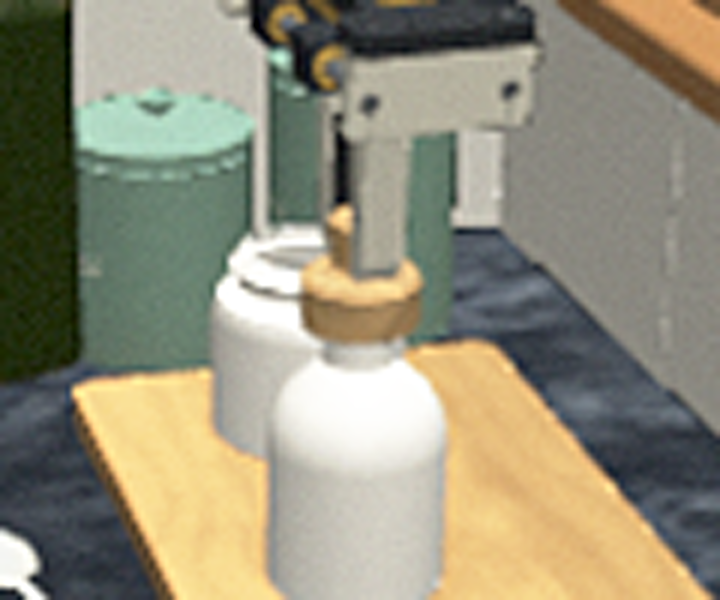

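Contact came at 166.9 mm, as expected for a lid resting on the bead. The side force of +2.8 N in y says the neck lies slightly further toward +y, so I shift 1.3 mm that way and then press.

```bash
python3 - <<'E'
from h import *
from bench import robot
r=lambda m:print(m,robot.current_tcp_pos().round(2),robot.current_contact_force().round(2),round(robot.current_t(),2))
robot.move_linear([455.4,46.3,166.8],speed=10); r("shift")
z=166.8
while z>153:
    z-=1
    h=robot.move_linear([455.4,46.3,z],speed=20,f_stop=30); r(f"{z:.1f} {h}")
    if abs(robot.current_contact_force()[2])>18 or h: break
robot.sleep(0.3); r("hold")
E
```

```text
shift [455.48  46.21 166.81] [0.86 0.74 0.7 ] 12.51
165.8 False [455.66  46.23 166.06] [0.82 0.46 5.51] 12.76
164.8 False [456.07  46.16 165.62] [0.19 1.71 7.34] 13.01
163.8 False [456.02  46.23 164.53] [-0.18 -1.03  8.35] 13.26
162.8 False [454.82  46.27 162.13] [ 0.09 -0.09 -6.24] 13.51
161.8 False [454.31  46.36 160.74] [-1.16  0.37 -6.63] 13.76
160.8 False [455.09  46.33 160.44] [ 0.5   0.03 -5.59] 14.01
159.8 False [455.51  46.24 160.  ] [-0.78 -1.67 -3.46] 14.26
158.8 False [455.69  46.2  159.34] [-1.31 -0.12  1.94] 14.51
157.8 False [456.22  46.16 159.33] [-3.56 -0.47 10.01] 14.76
156.8 False [456.82  46.15 159.37] [-4.90e+00 -1.00e-02  1.63e+01] 15.01
155.8 False [457.39  46.09 159.4 ] [-5.99  0.67 23.89] 15.26
hold [457.34  46.09 159.38] [-6.79  0.41 23.54] 15.56
```

Snap: the force rose to over 8 N, dropped, then a hard stop at 159.35 mm with 23.5 N. I keep pressing, ease off, and check before the lift.

```bash
python3 - <<'E'
from h import *
from bench import robot
r=lambda m:print(m,robot.current_tcp_pos().round(2),robot.current_eef_rot().round(3),robot.current_contact_force().round(2),robot.current_gripper_width().__round__(3),round(robot.current_t(),2))
robot.sleep(0.9); r("hold")
robot.move_linear([455.6,46.2,159.2],speed=6); r("eased")
robot.move_linear([455.6,46.2,162],speed=6); robot.sleep(.3); r("+2")
robot.move_linear([455.6,46.2,212],speed=35); robot.sleep(1); r("up")
for n in ("side","scene"):
    s=robot.get_image(n);u,v=proj(s,[455,45,170]).astype(int);cv2.imwrite(f"pics/u_{n}.png",cv2.resize(s["img"][v-60:v+70,u-70:u+70],None,fx=4.5,fy=4.5,interpolation=cv2.INTER_CUBIC))
E
```

```text
hold [457.33  46.08 159.38] [-3.142 -0.004  0.   ] [-6.4  -0.19 22.7 ] 0.29 16.46
eased [455.7   46.13 159.3 ] [-3.141e+00  1.000e-03 -0.000e+00] [-2.37 -0.49  4.51] 0.292 17.18
+2 [455.58  46.22 161.98] [-3.141e+00  2.000e-03 -0.000e+00] [-0.09 -0.54 -5.64] 0.294 18.09
up [455.58  46.22 212.01] [-3.141e+00  2.000e-03 -0.000e+00] [ 0.44  0.35 -6.25] 0.291 20.67
```

View pics/u_side.png

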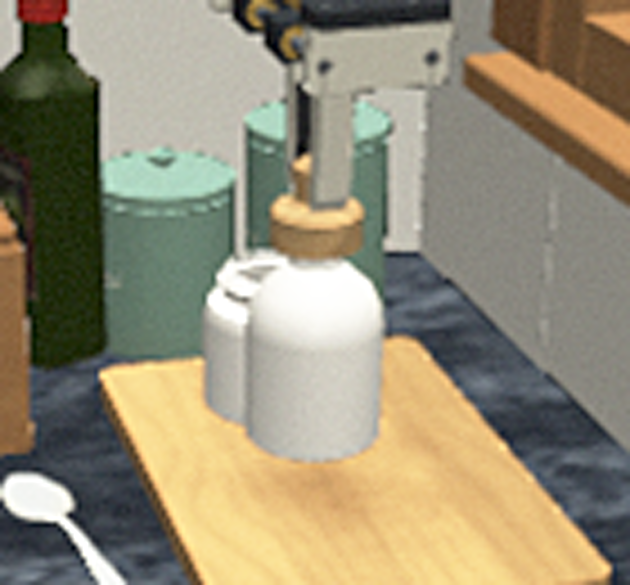

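View pics/u_scene.png

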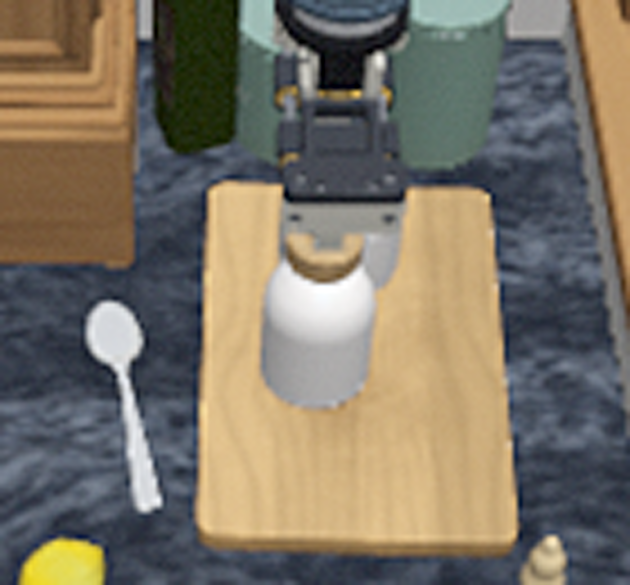

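The bottle hangs upright and clear of the board. Its shadow on the board is separate, and the load is about 5.8 N. The jar and wide lid are untouched, so I hand in.

```bash
python3 - <<'E'
from bench import robot
print(robot.current_contact_force(),robot.current_tcp_pos(),abs(robot.current_joint_vel()).max(),robot.current_t())
robot.hand_in()
E
```

```text
[ 0.58021546  0.08833895 -6.07669916] [455.60903835  46.18962099 212.01977953] 0.0015771659014621933 20.7667
the job is handed in; nothing more can be done
```

The bottle is closed and the job is handed in at about 21 s, with the bottle hanging upright and still from the lid in the grip. `hand_in()` reports no verdict.

- **Lid on the neck:** I gripped the beech small lid by its knob. First contact came at TCP height 166.9 mm with a 2.8 N side force, so I shifted 1.3 mm in y before pressing.
- **Snap and hold:** The resistance rose to about 8 N and then dropped at the snap. The lid stopped hard 7.5 mm lower, against the 8 mm expected, and I held it there at about 23 N for 1.2 s. The arm gave about 2 mm in x while pressing and came back when I eased off.
- **Lift:** I raised the bottle until it hung about 52 mm above the board.
- **Last checks:** The wrist carried about 6 N, the joints were still, and the side and scene views showed the bottle upright. I did not re-measure the positions of the wide jar and wide lid at the end, but nothing came near them.
- **Disagreement:** My first hand-picked rim position from the scene and side views was off by 3 to 5 mm. I used the wrist-camera measurement instead, and the contact bore it out to within about 1.5 mm.

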